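# Slide the vial plate onto the middle rails

### The job

Pick up the empty vial plate by its upright handle and slide it, nose first, onto the middle of the three pairs of rails in the rack. Push it gently until it is fully home against the back stop, so that it lies flat on both rails and the sprung pin is pushed in; never force it. Let go of it there and leave everything else on the bench as it is.

Things in the scene. Friction and masses are not known exactly. Their poses are not given: they have to be found in the camera images.
- tray_grip (a point): Centre of the upright handle fin of the loose white vial plate: fin 10 mm thick along x, 60 mm wide along y, its top 48 mm above the plate's underside. The point is 30 mm above the underside and 75 mm behind the sheet's rear edge. A 5 mm thick, 50 mm wide tongue at the bottom joins fin and sheet. x towards the nose, z up.
- tray_nose (a point): Middle of the plate's leading (nose) edge, at the height of its underside; 215 mm ahead of the handle's centre along the plate's x.
- tray: The whole vial plate, white with grey round holes, about 0.2 kg (varies), lying flat on the bench: a sheet 140 mm long (x), 150 mm wide (y), 5 mm thick, plus the handle behind it. Origin on the underside at the centre of the sheet: 145 mm ahead of the handle's centre, 70 mm behind the nose edge; x towards the nose. Its balance point lies 23 mm behind the origin.
- rack: Open aluminium rack fixed on a lab jack; its height varies. Three pairs of level rails at 45 mm pitch, 185 mm long; the lowest holds a low-handled plate with vials, the others are empty. Open on top, highest point 9 mm over the top ledges. Origin on the centre line in the plane of the mouth, 100 mm below the middle ledges; x points into the rack (the way a plate slides in), z up.
- rack_mid (a point): Centre line of the middle rails in the plane of the mouth (where the straight rails begin), at the height of the ledges' upper faces; axes as the rack's. Each rail is a 14 mm wide ledge with an upright cheek; 154 mm between the cheeks, so the plate has 2 mm each side. In front of the mouth the cheeks flare out and the ledges turn down over 14 mm. Sliding takes 1 to 2 N.
- rack_top (a point): Same point of the top pair of rails, 45 mm above the middle pair. Not to be used. (The back stop: a rigid black bar at the far end of the middle rails, set by hand and not measured: its face lies anywhere from 125 to 165 mm in from the mouth and must be felt. A fully home plate has its handle 50 to 90 mm in front of the mouth.)
- pin (a joint): Light sprung presence pin (steel, 8 mm across) in the middle of the back stop: 0 m when free, standing 8 mm out of the stop's face; it reads about 0.008 m when the plate's nose is hard against the stop. Spring about 0.25 N at 8 mm, too weak to push the plate back.
- vial_a: a capped glass sample vial, 27 mm across, 57 mm tall, standing loose on the bench (bystander); origin at the centre of its underside
- vial_b: a capped glass sample vial, 27 mm across, 57 mm tall, standing loose on the bench (bystander); origin at the centre of its underside
- vial_c: a capped glass sample vial, 27 mm across, 57 mm tall, standing loose on the bench (bystander); origin at the centre of its underside
- beaker: a loose open glass beaker, 64 mm across, 70 mm tall (bystander); origin at the centre of its underside
- wash_bottle: a loose white plastic bottle, 64 mm across, 150 mm tall (bystander); origin at the centre of its underside
- spatula: a loose steel spatula, 190 mm long, lying on the bench (bystander)

How it is judged:
By the outcome, as a careful person would: the job done as asked, in the order asked, and still so for the second after the job is handed in, with the robot touching nothing.
It also fails if it takes over 48 s, if anything falls off the work surface, if the arm or the gripper's body presses on something with over 40 N, if the wrist force passes 120 N, or if a joint passes its speed limit or range.

### The arm

A 7-joint arm with a two-finger parallel gripper is mounted at the origin on the work surface. World frame = base frame: x ahead of the robot, y to its left, z up, the work surface at z = 0. Lengths are in m, angles in rad, forces in N, time in s.
With the tool pointing down it reaches from about 0.375 to 0.925 m from the base axis. Payload 3.1 kg.
Tool frame: the origin (TCP) lies midway between the tips of the shut fingers; the grasp point (between the pads) lies r.grip_point_offset behind it (r.grip_point_offset is the distance from the TCP to the grasp point, in m); x points along the fingers, y is the direction in which the jaws open and shut, and the axes are right-handed (so a half turn about x gives the same grasp; the last joint's range is limited). The gripper opens to 85 mm and grips with 20 to 120 N. Pads are 22 mm wide; open, the fingers measure 114 mm over their backs; the gripper's body (76 mm by 85 mm) begins 54 mm behind the grasp point. The pads swing forward as they close: fully open they stand 13 mm farther back than shut.
Start: joints at [1.161, 0.383, 0.044, 1.598, -0.018, 1.161, -0.05], TCP at [0.199, -0.619, 0.231] pointing down, gripper open.
Joint ranges: [-2.61, 2.61], [-0.41, 2.15], [-1.48, 1.57], [0, 2.5], [-1.57, 4.71], [0.05, 1.97], [-2.85, 2.85]. Speed limits (rad/s): [2.79, 2.79, 3.14, 3.14, 3.14, 3.14, 3.14].

### API

Orientations are given as a 3x3 rotation matrix whose columns are the frame's x, y, z axes.
In Python, from rig import status, eyes, order, finder, r gives the robot as it stands.
- The arm moves only by the shell command python3 -m creep 'ROWS' [OPENING]. ROWS is a JSON object of lists of equal length, an entry for each row: "xyz": the shift along the tool's x, y, z in mm, a list of three; "yaw": the turn about the tool's x in rad. A call has 1 to 12 rows; each row shifts and turns the commanded pose from where the row before left it, along the tool's axes as they then stand; what a row does not reach is not made up. A row lasts 1/10 s, in which the tool goes at most 50 mm and 8.59 degrees, less where a joint would pass 70% of its speed; a pose out of reach is approached as far as the arm can. A call with a gripper value outside its range is refused whole. OPENING is the opening, from -1 (shut) to 1 (fully open), set as the call begins (- or left out, the last holds). The fingers move at their own pace and stop on an object; the grip force is fixed at half the most. Time passes only in rows, so rows that do not move let the fingers close. It gives the time, the measured TCP pose, the force and the opening at its end, in the units of the state.
- status.state(): the state, without advancing time (a new reading comes with each control period).
- eyes.read_camera(name): name is "scene" or "top" or "wrist"; returns (picture, depth): 400x640x3 uint8, red, green, blue; 400x640 float32, m along the optical axis (not along the pixel's ray), 0 where there is no reading.
- eyes.calibration(name): a dict with "fov_y" (degrees; the focal length in pixels is half the picture's height over the tangent of half this angle, whatever the lens; pixels are square), "cx", "cy" (the principal point, pixels), "cam_to_world" (4x4, takes a point from camera to world coordinates). Camera axes: x right, y down, z forward; pixel columns grow to the right and rows downward; lengths in m; the calibration is good to about 2 mm. A picture is of the moment at which its call begins: read the wrist's pose just before it. calibration takes no time and is no camera call; for the wrist camera it gives the pose at the moment of the call.
- order.job_done(): hands the job in, once; it reports no verdict.
Trained networks look in the newest picture that a camera, given by its name, has taken for a name from the list of things; names that differ only in an ending like _2 or _b are one class to them, and where a whole thing is asked for, a point or a joint stands for the part that bears it (a point fixed in the world has none). Each returns a list of dicts, best first, with "p" (0 to 1); they miss things now and then, are a little off and sometimes report something else, mostly with a low value. They report only what shows in the picture. A call takes as long as a camera call.
- finder.search_frame(camera, target): "uv" ([column, row] in pixels, amid what is visible of it).
- finder.masks_of(camera, target): "pixels" (400x640 bool, what is visible of it) and "uv" ([column, row] in pixels, amid what is visible of it).
The state is a dict: "time": time; "joint_pos": joint angles; "joint_velocities": joint speeds; "effort": joint torques, N m; "eef_pos": TCP position; "orientation": TCP orientation; "ft_force": force on the tool from outside, world axes, zero at the start; "moment": the same for the moment, N m; "finger_gap": finger opening in m.
Only numpy, scipy, OpenCV 4.12 (cv2) and the standard library are available. Lean on these libraries where they do the work, as an engineer would, in place of code of your own. Each camera call takes 0.05 s, during which the arm holds its last target. There are 200 camera calls.

## Working session

There is one attempt and no reset: what is moved stays moved. The work goes in short steps, Python scripts to look and compute and a shell command to move; the robot and the scene stay as the last step left them, time stands still between calls to the robot, and variables do not carry over. Pictures are saved under pics/ and viewed, about 8 in all and at most 12, crops included, and the job is handed in when it is done.

```bash
ls; mkdir -p pics
cat > h.py <<'E'
import numpy as np,cv2
from rig import status, eyes, order, finder, r
def snap(cam,name=None):
    c=eyes.calibration(cam); p,d=eyes.read_camera(cam)
    if name: cv2.imwrite(f'pics/{name}.png',p[:,:,::-1])
    return p,d,c
def cloud(d,c):
    f=200/np.tan(np.radians(c['fov_y'])/2)
    v,u=np.indices(d.shape)
    P=np.stack([(u-c['cx'])*d/f,(v-c['cy'])*d/f,d],-1)
    T=np.array(c['cam_to_world'])
    W=P@T[:3,:3].T+T[:3,3]; W[d==0]=np.nan
    return W
E
python3 - <<'E'
from h import *
s=status.state(); print(s['time'],s['eef_pos'],np.round(s['orientation'],3),s['ft_force'],s['finger_gap'],r.grip_point_offset)
out=[]
for cam in('scene','top'):
    p,d,c=snap(cam,cam+'0'); W=cloud(d,c); np.savez(f'{cam}0.npz',p=p,d=d,W=W)
    print(cam,c['fov_y'],c['cx'],c['cy'],np.round(c['cam_to_world'],3).tolist())
    for t in('tray','tray_grip','tray_nose','rack','rack_mid','rack_top','pin'):
        try:
            for q in finder.search_frame(cam,t)[:2]:
                u,v=np.round(q['uv']).astype(int); print(cam,t,round(q['p'],2),u,v,np.round(W[v,u],3))
        except Exception as e: print(t,e)
print(status.state()['time'])
E
```

```text
pics
0.0 [ 0.1991141  -0.61775881  0.22986533] [[-0.001  0.307 -0.952]
 [ 0.002 -0.952 -0.307]
 [-1.    -0.003  0.   ]] [ 0.45815457  0.25322355 -0.11874009] 0.085300387209461 0.0187
scene 54.07342864239347 320.2491975224746 190.8322000186995 [[-0.188, 0.582, -0.791, 1.512], [0.982, 0.095, -0.163, 0.163], [-0.02, -0.808, -0.589, 0.797], [0.0, 0.0, 0.0, 1.0]]
scene tray 0.75 247 220 [ 0.637 -0.254  0.005]
scene tray_grip 0.89 247 224 [ 0.657 -0.247  0.006]
scene tray_nose 0.89 248 222 [ 0.647 -0.247  0.006]
scene tray_nose 0.43 417 217 [0.619 0.258 0.073]
scene rack 0.74 416 218 [0.623 0.256 0.072]
scene rack_mid 0.86 416 218 [0.623 0.256 0.072]
scene rack_top 0.89 419 220 [0.648 0.262 0.086]
top 52.685557128106964 316.01921369258247 205.14208518675588 [[0.007, -0.985, 0.174, 0.353], [-1.0, -0.005, 0.012, -0.046], [-0.011, -0.175, -0.985, 1.367], [0.0, 0.0, 0.0, 1.0]]
top tray 0.83 385 192 [ 0.64  -0.266  0.009]
top tray_grip 0.63 386 192 [ 0.642 -0.271  0.002]
top tray_nose 0.94 386 193 [ 0.638 -0.27   0.002]
top rack 0.97 227 192 [0.625 0.262 0.07 ]
top rack_mid 0.86 230 190 [0.63  0.251 0.08 ]
top rack_top 0.71 224 193 [0.622 0.273 0.069]
top pin 0.71 464 224 [ 0.532 -0.531  0.004]
top pin 0.39 225 192 [0.625 0.269 0.071]
0.8
```

Run:
```python
from h import *
a=cv2.imread('pics/scene0.png')[60:360,100:540]; cv2.imwrite('pics/a.png',cv2.resize(a,None,fx=1.8,fy=1.8,interpolation=2))
a=cv2.imread('pics/top0.png')[80:320,150:500]; cv2.imwrite('pics/b.png',cv2.resize(a,None,fx=2.2,fy=2.2,interpolation=2))
```

```text
(no output)
```

View pics/a.png

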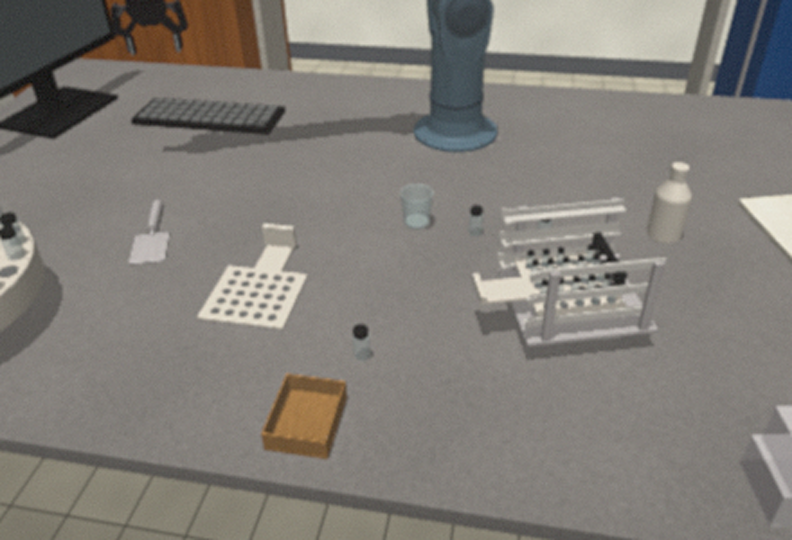

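View pics/b.png

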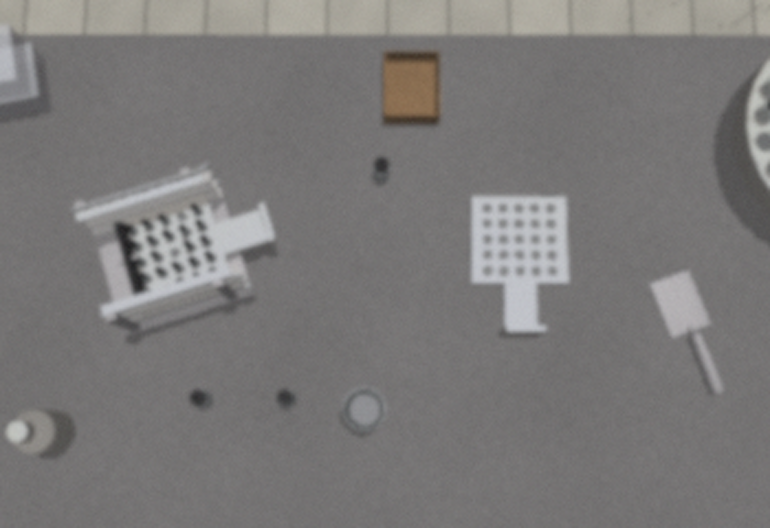

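```bash
cat >> h.py <<'E'
def tofn(s): return np.array(s['orientation']),np.array(s['eef_pos'])
E
python3 - <<'E'
from h import *
z=np.load('top0.npz'); W=z['W'];p=z['p'].astype(int)
X,Y,Z=W[...,0],W[...,1],W[...,2]
white=(p.min(-1)>150)
m=(abs(X-.62)<.2)&(abs(Y+.27)<.13)&white
print('tray Z',np.nanpercentile(Z[m],[5,50,95]))
sh=m&(X>.575)
rc=cv2.minAreaRect(W[sh][:,:2].astype(np.float32)); print('sheet',rc)
h=m&(Z>.025); print('fin',h.sum(),W[h].mean(0) if h.any() else 0)
rm=(abs(X-.62)<.2)&(abs(Y-.26)<.2)&(Z>.03)
print(np.histogram(Z[rm],bins=np.arange(.03,.25,.005)))
for lo,hi in((.1,.3),):
    pass
zs=np.load('scene0.npz')['W']; 
rm=(abs(zs[...,0]-.62)<.2)&(abs(zs[...,1]-.26)<.2)&(zs[...,2]>.03)
print(np.histogram(zs[rm][:,2],bins=np.arange(.03,.25,.005))[0])
c=eyes.calibration('wrist'); s=status.state(); R,t=tofn(s)
T=np.array(c['cam_to_world']); print('cam in tool',np.round(R.T@(T[:3,3]-t),3),np.round(R.T@T[:3,:3],3),c['fov_y'])
E
```

```text
tray Z [-0.00117859  0.00392298  0.0098144 ]
sheet ((0.650498628616333, -0.2700473666191101), (0.15161912143230438, 0.1508306860923767), 89.92687225341797)
fin 51 [ 0.5085682  -0.26813112  0.04741099]
(array([120, 436, 116,   6,   5,   6,  55, 478, 867, 190,  68,  63,  44,
       108, 127, 133, 238,  76, 131,  66,   8,   6,   3,   9, 189, 381,
       130, 151,  13,   0,   0,   0,   0,   0,   0,   0,   0,   0,   0,
         0,   0,   0,   0]), array([0.03 , 0.035, 0.04 , 0.045, 0.05 , 0.055, 0.06 , 0.065, 0.07 ,
       0.075, 0.08 , 0.085, 0.09 , 0.095, 0.1  , 0.105, 0.11 , 0.115,
       0.12 , 0.125, 0.13 , 0.135, 0.14 , 0.145, 0.15 , 0.155, 0.16 ,
       0.165, 0.17 , 0.175, 0.18 , 0.185, 0.19 , 0.195, 0.2  , 0.205,
       0.21 , 0.215, 0.22 , 0.225, 0.23 , 0.235, 0.24 , 0.245]))
[ 80 782  97  18  17  18  52 213 933 241 131 149 107 118 165  96 408 229
 282  86  35  39  24  23  73 405 221 240   7   0   0   0   0   0   0   0
   0   0   0   0   0   0   0]
cam in tool [-0.143 -0.001 -0.072] [[-0.001 -0.282  0.959]
 [ 1.    -0.001  0.001]
 [ 0.     0.959  0.282]] 59.40087343224855
```

The pictures show the tray sheet centred at about crop (520,240) in the top view, nose away from the robot. The rack mouth faces right, and the rack is turned about 12°. I'll take a closer look at the rack with the wrist camera first.

```bash
R='[-4,-35,-33]'
python3 -m creep '{"xyz":[[-4,-35,-33],[-4,-35,-33],[-4,-35,-33],[-4,-35,-33],[-4,-35,-33],[-4,-35,-33],[-4,-35,-33],[-4,-35,-33],[-4,-35,-33],[-4,-35,-33],[-4,-35,-33],[-4,-35,-33]],"yaw":[0,0,0,0,0,0,0,0,0,0,0,0]}'
python3 -m creep '{"xyz":[[-4,-35,-33],[-4,-35,-33],[-4,-35,-33],[-4,-35,-33],[-4,-35,-33],[-4,-35,-33],[-4,-35,-33],[-4,-35,-33],[0,0,0],[0,0,0]],"yaw":[0,0,0,0,0,0,0,0,0,0]}'
python3 - <<'E'
from h import *
p,d,c=snap('wrist','w1'); W=cloud(d,c); np.savez('w1.npz',p=p,d=d,W=W,T=c['cam_to_world'])
for t in('rack_mid','rack_top','pin'):
    for q in finder.search_frame('wrist',t)[:2]:
        u,v=np.round(q['uv']).astype(int); print(t,round(q['p'],2),u,v,np.round(W[v,u],3))
b=(W[...,2]>.03)&(abs(W[...,1]-.26)<.2)
print(np.histogram(W[b][:,2],bins=np.arange(.03,.18,.003)))
E
```

```text
time: 2.0
eef_pos: [0.448, -0.0957, 0.2799]
orientation: [[0.001, 0.307, -0.952], [-0.001, -0.952, -0.307], [-1.0, 0.001, -0.001]]
ft_force: [1.0, -1.4, -0.3]
finger_gap: 0.0855
time: 3.0
eef_pos: [0.6124, 0.2518, 0.3107]
orientation: [[-0.001, 0.31, -0.951], [0.001, -0.951, -0.31], [-1.0, -0.001, 0.001]]
ft_force: [1.4, 0.2, -0.5]
finger_gap: 0.0855
rack_mid 0.8 324 159 [0.613 0.253 0.073]
rack_top 0.84 322 161 [0.61  0.254 0.073]
rack_top 0.35 388 328 [0.414 0.097 0.048]
(array([  115,   113,  2957,  1511,   157,   141,   117,   115,   311,
         301,    88,   160,   605,  2641, 11587,   284,   265,   258,
         601,   401,   218,   293,   425,   606,  1740,   211,   326,
        2579,   393,   384,   331,  1074,   460,    14,    14,    11,
          17,    10,    16,    14,    39,   478,  7120,   612,   363,
        1169,  1563,     1,     0]), array([0.03 , 0.033, 0.036, 0.039, 0.042, 0.045, 0.048, 0.051, 0.054,
       0.057, 0.06 , 0.063, 0.066, 0.069, 0.072, 0.075, 0.078, 0.081,
       0.084, 0.087, 0.09 , 0.093, 0.096, 0.099, 0.102, 0.105, 0.108,
       0.111, 0.114, 0.117, 0.12 , 0.123, 0.126, 0.129, 0.132, 0.135,
       0.138, 0.141, 0.144, 0.147, 0.15 , 0.153, 0.156, 0.159, 0.162,
       0.165, 0.168, 0.171, 0.174, 0.177]))
```

View pics/w1.png

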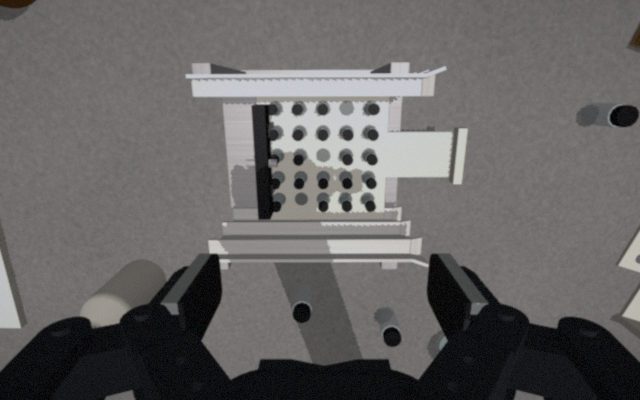

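The wrist view shows the mouth on the right at about col 420 and the black stop at cols 253–270. The top ledges are at rows 87 and 246, and the near middle ledge is at about row 228.

Run:
```python
from h import *
W=np.load('w1.npz')['W'];p=np.load('w1.npz')['p']
X,Y,Z=W[...,0],W[...,1],W[...,2]
v,u=np.indices(Z.shape)
reg=(u>180)&(u<440)&(v>55)&(v<275)
A=reg&(abs(Z-.158)<.004)
pts=W[A]
print('top z',np.median(pts[:,2]), 'mid z',np.median(W[reg&(abs(Z-.1125)<.004)][:,2]))
far=pts[v[A]<150]; near=pts[v[A]>=150]
def ln(q):
    vx=cv2.fitLine(q[:,:2].astype(np.float32),cv2.DIST_HUBER,0,.01,.01).ravel(); d=vx[:2]*np.sign(vx[1]); return d
for q in(far,near): d=ln(q); print('dir',np.degrees(np.arctan2(d[1],d[0])))
C=reg&(Z>.163)
for s in(v<150,v>=150):
    q=W[C&s]; d=ln(q); print('cheek dir',np.degrees(np.arctan2(d[1],d[0])),len(q))
th=np.mean([np.arctan2(*ln(q)[::-1]) for q in(far,near)]); print('th',np.degrees(th))
ex=np.array([np.cos(th),np.sin(th)]);ey=np.array([-ex[1],ex[0]])
for n,q in(('far',far),('near',near),('cheek far',W[C&(v<150)]),('cheek near',W[C&(v>=150)]),('mid near',W[reg&(abs(Z-.1125)<.004)&(v>200)]),('mid far',W[reg&(abs(Z-.1125)<.004)&(v<150)]),('dark stop',W[reg&(p.max(-1)<50)&(Z>.09)&(u<285)])):
    if len(q): print(n,len(q),'s',np.round(np.percentile(q[:,:2]@ex,[0.5,2,50,98,99.5]),4),'t',np.round(np.percentile(q[:,:2]@ey,[1,5,50,95,99]),4),'z',np.median(q[:,2]).round(4))
```

```text
top z 0.15768294161029067 mid z 0.11264876841322935
dir 108.186356
dir 107.93313
cheek dir 108.16114 1555
cheek dir 76.02336 2310
th 108.05974
far 4431 s [-0.0369 -0.0337  0.06    0.1533  0.156 ] t [-0.748  -0.7429 -0.7367 -0.7298 -0.7297] z 0.1577
near 3696 s [-0.0384 -0.035   0.0588  0.1519  0.1553] t [-0.6036 -0.6033 -0.596  -0.589  -0.5877] z 0.1577
cheek far 1555 s [-0.0367 -0.0328  0.0581  0.1517  0.1552] t [-0.7541 -0.7528 -0.7454 -0.7432 -0.7432] z 0.1683
cheek near 2310 s [-0.0415 -0.0357  0.0802  0.1413  0.1437] t [-0.6723 -0.672  -0.5893 -0.5826 -0.5793] z 0.1689
mid near 2801 s [-0.0379 -0.0349  0.0609  0.1525  0.1555] t [-0.6039 -0.6033 -0.5961 -0.5892 -0.5887] z 0.1127
mid far 94 s [-0.0383 -0.0061  0.1045  0.1381  0.1383] t [-0.754  -0.7527 -0.7106 -0.6827 -0.6794] z 0.1119
dark stop 2272 s [0.0926 0.0927 0.1058 0.115  0.1155] t [-0.719  -0.7154 -0.6692 -0.6173 -0.6129] z 0.1255
```

```bash
python3 -m creep '{"xyz":[[9,39,22],[9,39,22],[9,39,22],[9,39,22],[9,39,22],[9,39,22],[9,39,22],[9,39,22],[9,39,22],[9,39,22],[9,39,22],[9,39,22]],"yaw":[0,0,0,0,0,0,0,0,0,0,0,0]}'
python3 -m creep '{"xyz":[[0,0,0],[0,0,0],[0,0,0],[0,0,0],[0,0,0],[0,0,0],[0,0,0],[0,0,0],[0,0,0],[0,0,0],[0,0,0]],"yaw":[-0.14,-0.14,-0.14,-0.14,-0.14,-0.14,-0.14,-0.14,-0.14,0,0]}'
python3 - <<'E'
from h import *
s=status.state();R,t=tofn(s)
p,d,c=snap('wrist','w2'); W=cloud(d,c); np.savez('w2.npz',p=p,d=d,W=W,T=c['cam_to_world'])
Z=W[...,2]; reg=(abs(W[...,0]-.6)<.2)&(abs(W[...,1]+.27)<.1)
f=reg&(Z>.04)&(Z<.056)&(abs(W[...,0]-.5)<.05)
print('fin top',f.sum(),W[f].mean(0),cv2.minAreaRect(W[f][:,:2].astype(np.float32)))
v,u=np.where(f);print(u.min(),u.max(),v.min(),v.max())
m=reg&(p.min(-1)>140)&(abs(Z-.005)<.008)&(W[...,0]>.57)
print('sheet',cv2.minAreaRect(W[m][:,:2].astype(np.float32)),np.median(W[m][:,2]))
print(t,np.round(R,3))
E
```

```text
time: 4.4
eef_pos: [0.5031, -0.2797, 0.2038]
orientation: [[0.001, 0.304, -0.953], [-0.002, -0.953, -0.304], [-1.0, 0.002, -0.0]]
ft_force: [0.5, -0.6, 0.4]
finger_gap: 0.0851
time: 5.5
eef_pos: [0.5041, -0.2775, 0.2036]
orientation: [[-0.0, 1.0, -0.004], [-0.001, -0.004, -1.0], [-1.0, -0.0, 0.001]]
ft_force: [-1.0, 0.3, 0.7]
finger_gap: 0.0852
fin top 823 [ 0.51001    -0.26621007  0.04803464] ((0.5101444721221924, -0.2672688364982605), (0.05966290086507797, 0.009809079580008984), 89.80878448486328)
325 336 131 199
sheet ((0.6484041810035706, -0.2693019211292267), (0.15686799585819244, 0.15265248715877533), 0.28839585185050964) 0.005297071483237159
[ 0.5041456  -0.27745745  0.20359662] [[-0.     1.    -0.004]
 [-0.001 -0.004 -1.   ]
 [-1.    -0.     0.001]]
```

View pics/w2.png

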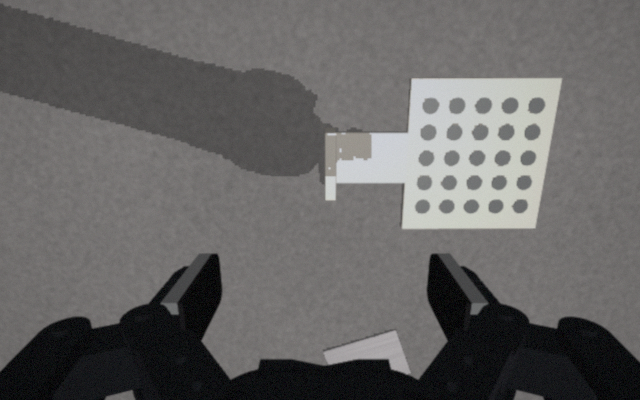

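The fin sits between cols 325–336 and rows 131–199, with the fingers straddling it, and the plate is square to the tool. I'll descend and grasp.

```bash
python3 -m creep '{"xyz":[[0,6,-10],[40,0,0],[40,0,0],[40,0,0],[35,0,0],[25,0,0],[15,0,0],[0,0,0],[0,0,0]],"yaw":[0,0,0,0,0,0,0,0,0]}'
python3 -m creep '{"xyz":[[0,0,0],[0,0,0],[0,0,0],[0,0,0],[0,0,0],[0,0,0],[0,0,0],[0,0,0],[0,0,0],[0,0,0]],"yaw":[0,0,0,0,0,0,0,0,0,0]}' -1
```

```text
time: 6.45
eef_pos: [0.5123, -0.2661, 0.0091]
orientation: [[0.001, 1.0, 0.001], [-0.0, 0.001, -1.0], [-1.0, 0.001, 0.0]]
ft_force: [-0.0, 0.1, -0.3]
finger_gap: 0.0852
time: 7.45
eef_pos: [0.5111, -0.2666, 0.0087]
orientation: [[-0.0, 1.0, 0.001], [-0.0, 0.001, -1.0], [-1.0, -0.0, 0.0]]
ft_force: [-1.3, -0.9, 6.0]
finger_gap: 0.0095
```

```bash
python3 -m creep '{"xyz":[[-10,0,0],[-25,0,0],[-40,0,0],[-40,0,0],[-25,0,0],[-10,0,0],[0,0,0]],"yaw":[0,0,0,0,0,0,0]}'
python3 -m creep '{"xyz":[[0,12,-8],[0,24,-16],[0,32,-21],[0,32,-21],[0,32,-21],[0,32,-21],[0,32,-21],[0,24,-16],[0,8,-5],[0,0,0]],"yaw":[0,0,0,0,0,0,0,0,0,0]}'
python3 -m creep '{"xyz":[[0,0,0],[0,0,0],[0,0,0],[0,0,0],[0,0,0],[0,0,0],[0,0,0],[0,0,0],[0,0,0],[0,0,0],[0,0,0],[0,0,0]],"yaw":[-0.07,-0.12,-0.14,-0.14,-0.14,-0.14,-0.14,-0.14,-0.14,-0.14,-0.14,-0.14]}'
python3 -m creep '{"xyz":[[0,0,0],[0,0,0],[0,0,0],[0,0,0],[0,0,0],[0,0,0],[0,0,0]],"yaw":[-0.14,-0.12,-0.07,0,0,0,0]}'
python3 - <<'E'
from h import *
s=status.state();R,t=tofn(s)
p,d,c=snap('wrist','w3'); W=cloud(d,c); np.savez('w3.npz',p=p,d=d,W=W,T=c['cam_to_world'])
print(s['time'],t,np.round(R,4),s['finger_gap'],s['ft_force'])
th=np.radians(108.06);ex=np.array([np.cos(th),np.sin(th)]);ey=np.array([-ex[1],ex[0]])
print('tcp s,t',t[:2]@ex,t[:2]@ey+.6664,'ang',np.degrees(np.arctan2(R[1,1],R[0,1])))
L=(W-t)@R   # tool coords
m=(p.min(-1)>130)&(L[...,1]>.06)&(L[...,1]<.235)&(abs(L[...,2])<.1)&(abs(L[...,0]-.005)<.03)
q=L[m]; print(len(q)); 
A=np.c_[q[:,1],q[:,2],np.ones(len(q))]
k=np.linalg.lstsq(A,q[:,0],rcond=None)[0]; print('plane x=',k,'pitch deg',np.degrees(k[:2]), 'nose x',k@[.215,0,1])
print(cv2.minAreaRect(q[:,[1,2]].astype(np.float32)),np.percentile(q[:,1],[1,99]),np.percentile(q[:,2],[1,99]))
E
```

```text
time: 8.15
eef_pos: [0.5118, -0.2665, 0.1594]
orientation: [[0.002, 1.0, 0.001], [-0.001, 0.001, -1.0], [-1.0, 0.002, 0.001]]
ft_force: [-0.2, 0.0, -2.2]
finger_gap: 0.0095
time: 9.15
eef_pos: [0.7387, -0.1125, 0.1552]
orientation: [[-0.004, 1.0, 0.005], [0.003, 0.005, -1.0], [-1.0, -0.004, -0.003]]
ft_force: [0.8, -0.2, -2.3]
finger_gap: 0.009
time: 10.35
eef_pos: [0.7373, -0.1194, 0.1569]
orientation: [[-0.003, -0.023, 1.0], [-0.003, 1.0, 0.023], [-1.0, -0.003, -0.003]]
ft_force: [-0.2, -0.9, -2.4]
finger_gap: 0.0089
time: 11.05
eef_pos: [0.7388, -0.1165, 0.1582]
orientation: [[-0.0, -0.342, 0.94], [-0.001, 0.94, 0.342], [-1.0, -0.001, -0.0]]
ft_force: [-0.2, -0.4, -1.8]
finger_gap: 0.0091
11.05 [ 0.73880523 -0.11654545  0.15821994] [[-1.000e-04 -3.422e-01  9.396e-01]
 [-7.000e-04  9.396e-01  3.422e-01]
 [-1.000e+00 -6.000e-04 -3.000e-04]] 0.009069218048818897 [-0.18135961 -0.44111342 -1.83687502]
tcp s,t -0.3398425930176519 0.00012451840726590557 ang 110.01326473463641
33981
plane x= [0.0026564  0.00050238 0.0035501 ] pitch deg [0.15220032 0.02878416] nose x 0.00412122998105733
((0.10217469930648804, 0.00673375278711319), (0.16503450274467468, 0.08944126218557358), 75.94811248779297) [0.06174192 0.15751816] [-0.07122037  0.07087238]
```

View pics/w3.png

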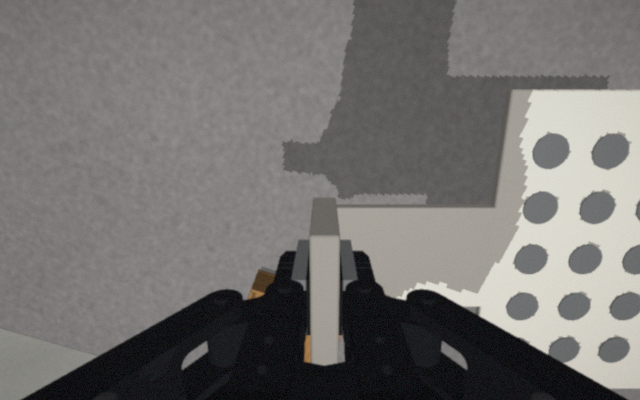

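```bash
python3 - <<'E'
from h import *
z=np.load('w3.npz');W=z['W'];p=z['p'];s=status.state();R,t=tofn(s);L=(W-t)@R
top=abs(L[...,0]-.004)<.006
for lab,sg in(('-z edge',1),):
    P=[]
    for u in range(520,640,5):
        v=np.where(top[:,u]&(L[:,u,1]>.07))[0]
        if len(v): P.append(L[v.min(),u,1:])
    P=np.array(P);print(lab,np.polyfit(P[:,0],P[:,1],1),P[:,1].mean(),P[:,0].min(),P[:,0].max())
P=[]
for u in range(580,640,4):
    v=np.where(top[:,u]&(L[:,u,1]>.07))[0]; P.append([*L[v.max(),u,1:],v.max()])
print('+z edge',np.round(P,4)[::3])
E
python3 -m creep '{"xyz":[[3,5,0],[6,10,0],[6,12,0],[6,12,0],[6,12,0],[4,9,0],[2,5,0],[0,0,0],[0,0,0]],"yaw":[0,0.034,0,0,0,0,0,0,0]}'
python3 - <<'E'
from h import *
s=status.state();R,t=tofn(s)
th=np.radians(108.06);ex=np.array([np.cos(th),np.sin(th)]);ey=np.array([-ex[1],ex[0]])
print('tcp s,t',t[:2]@ex,t[:2]@ey+.6664,'ang',np.degrees(np.arctan2(R[1,1],R[0,1])))
p,d,c=snap('scene','s4');a=p[150:300,300:520,::-1];cv2.imwrite('pics/c.png',cv2.resize(a,None,fx=3.5,fy=3.5,interpolation=2))
E
```

```text
-z edge [ 0.00062263 -0.07257786] -0.07251416375364078 0.07877285729946311 0.12646859996589216
+z edge [[1.317e-01 6.590e-02 3.710e+02]
 [1.384e-01 6.990e-02 3.780e+02]
 [1.459e-01 7.480e-02 3.850e+02]
 [1.523e-01 7.590e-02 3.870e+02]
 [1.582e-01 7.560e-02 3.870e+02]]
time: 12.0
eef_pos: [0.7186, -0.055, 0.1255]
orientation: [[0.001, -0.311, 0.951], [-0.001, 0.951, 0.311], [-1.0, -0.001, 0.0]]
ft_force: [-0.0, -0.4, -2.2]
finger_gap: 0.0094
tcp s,t -0.27510153700481993 0.00022130950635323998 ang 108.09772540177694
```

View pics/c.png

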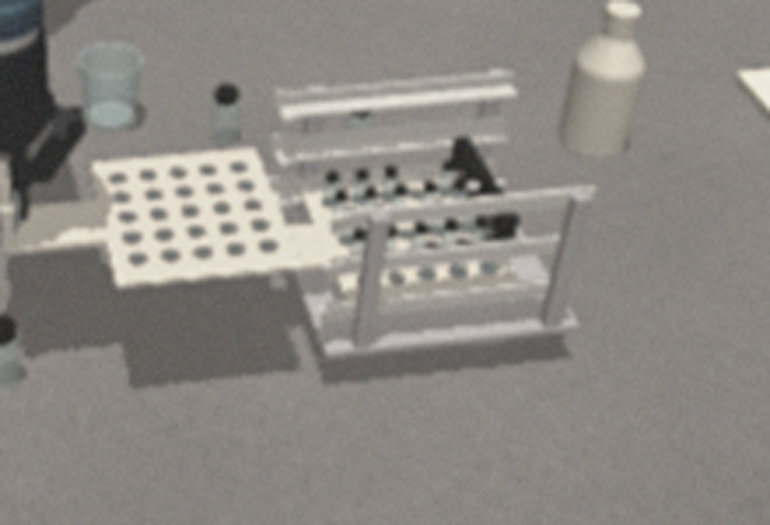

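The plate is level in front of the middle rails, with its nose about 30 mm before the mouth. I'll enter slowly and watch the forces.

```bash
python3 -m creep '{"xyz":[[0,4,-1],[0,5,0],[0,5,0],[0,5,0],[0,5,0],[0,0,0]],"yaw":[0,0,0,0,0,0]}'
python3 -m creep '{"xyz":[[0,3,0],[0,4,0],[0,4,0],[0,4,0],[0,0,0]],"yaw":[0,0,0,0,0]}'
python3 -m creep '{"xyz":[[0,4,0],[0,4,0],[0,4,0],[0,0,0]],"yaw":[0,0,0,0]}'
```

```text
time: 12.65
eef_pos: [0.7094, -0.03, 0.1255]
orientation: [[-0.0, -0.313, 0.95], [0.001, 0.95, 0.313], [-1.0, 0.001, 0.0]]
ft_force: [0.4, 1.1, -1.7]
finger_gap: 0.0093
time: 13.15
eef_pos: [0.7049, -0.0163, 0.1254]
orientation: [[-0.0, -0.313, 0.95], [0.001, 0.95, 0.313], [-1.0, 0.001, 0.0]]
ft_force: [-0.1, -0.0, -1.4]
finger_gap: 0.0095
time: 13.55
eef_pos: [0.7011, -0.0049, 0.1254]
orientation: [[-0.0, -0.313, 0.95], [0.001, 0.95, 0.313], [-1.0, 0.001, 0.0]]
ft_force: [-1.1, 0.1, -0.7]
finger_gap: 0.0093
```

```bash
python3 -m creep '{"xyz":[[0,4,0],[0,5,0],[0,5,0],[0,5,0],[0,0,0]],"yaw":[0,0,0,0,0]}'
python3 -m creep '{"xyz":[[0,5,0],[0,5,0],[0,5,0],[0,5,0],[0,0,0]],"yaw":[0,0,0,0,0]}'
python3 - <<'E'
from h import *
s=status.state();R,t=tofn(s)
th=np.radians(108.06);ex=np.array([np.cos(th),np.sin(th)]);ey=np.array([-ex[1],ex[0]])
print('tcp s,t',t[:2]@ex,t[:2]@ey+.6664,'ang',np.degrees(np.arctan2(R[1,1],R[0,1])),np.array(s['ft_force'])[:2]@ey,np.array(s['ft_force'])[:2]@ex,np.round(s['moment'],2))
p,d,c=snap('wrist','w5')
q,d,c=snap('top');a=q[120:270,170:390,::-1];cv2.imwrite('pics/e.png',np.vstack([cv2.resize(a,(440,300),interpolation=2),cv2.resize(p[130:400,200:,::-1],(440,270))]))
E
```

```text
time: 14.05
eef_pos: [0.6951, 0.0136, 0.1255]
orientation: [[-0.0, -0.313, 0.95], [0.001, 0.95, 0.313], [-1.0, 0.001, 0.0]]
ft_force: [-0.1, 1.0, -1.8]
finger_gap: 0.0093
time: 14.55
eef_pos: [0.6888, 0.0325, 0.1255]
orientation: [[-0.0, -0.313, 0.95], [0.001, 0.95, 0.313], [-1.0, 0.001, 0.0]]
ft_force: [0.6, 0.5, -2.2]
finger_gap: 0.0095
tcp s,t -0.18264115222619065 0.0014251534439976288 ang 108.23862724972129 -0.766322781689402 0.2949660056787181 [-0.14 -0.01 -0.05]
```

View pics/e.png

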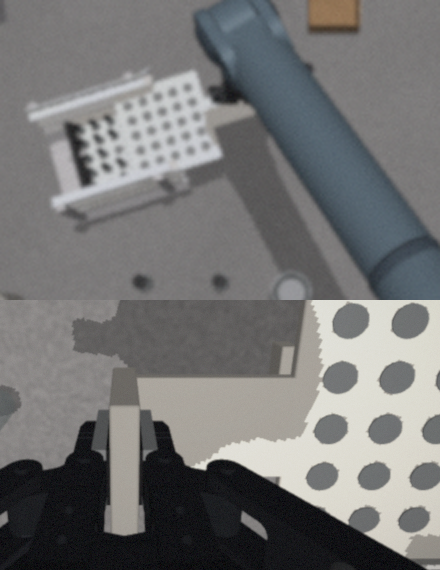

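```bash
python3 -m creep '{"xyz":[[1,0,0],[1,0,0],[0,0,0]],"yaw":[0.003,0,0]}'
python3 -m creep '{"xyz":[[1,0,0],[0,0,0],[0,0,0]],"yaw":[0,0,0]}'
python3 -m creep '{"xyz":[[0.5,0,0],[0,0,0],[0,0,0]],"yaw":[0,0,0]}'
python3 -m creep '{"xyz":[[0.5,0,0],[0,0,0],[0,0,0]],"yaw":[0,0,0]}'
```

```text
time: 14.95
eef_pos: [0.6893, 0.0302, 0.123]
orientation: [[-0.0, -0.308, 0.952], [-0.0, 0.952, 0.308], [-1.0, -0.0, -0.0]]
ft_force: [0.1, 0.0, -1.8]
finger_gap: 0.0092
time: 15.25
eef_pos: [0.6893, 0.0307, 0.1222]
orientation: [[-0.0, -0.308, 0.951], [0.0, 0.951, 0.308], [-1.0, 0.0, -0.0]]
ft_force: [0.4, -0.0, -0.4]
finger_gap: 0.0098
time: 15.55
eef_pos: [0.6893, 0.0308, 0.1218]
orientation: [[0.0, -0.308, 0.951], [0.0, 0.951, 0.308], [-1.0, -0.0, 0.0]]
ft_force: [-0.0, 0.1, -1.5]
finger_gap: 0.0092
time: 15.85
eef_pos: [0.6894, 0.0308, 0.1214]
orientation: [[0.0, -0.308, 0.951], [0.0, 0.951, 0.308], [-1.0, 0.0, 0.0]]
ft_force: [0.1, -0.2, -0.2]
finger_gap: 0.0095
```

```bash
python3 -m creep '{"xyz":[[0.5,0,0],[0,0,0],[0,0,0]],"yaw":[0,0,0]}'
python3 -m creep '{"xyz":[[0.5,0,0],[0,0,0],[0,0,0]],"yaw":[0,0,0]}'
python3 -m creep '{"xyz":[[0,0,0]],"yaw":[0]}'
```

```text
time: 16.15
eef_pos: [0.6895, 0.0307, 0.1211]
orientation: [[0.0, -0.308, 0.951], [0.0, 0.951, 0.308], [-1.0, -0.0, 0.0]]
ft_force: [0.3, -0.2, 1.5]
finger_gap: 0.0091
time: 16.45
eef_pos: [0.6895, 0.0306, 0.1207]
orientation: [[0.0, -0.308, 0.951], [0.0, 0.951, 0.308], [-1.0, -0.0, 0.0]]
ft_force: [-0.1, -2.0, 1.7]
finger_gap: 0.0094
time: 16.55
eef_pos: [0.6895, 0.0307, 0.1206]
orientation: [[0.0, -0.308, 0.951], [0.0, 0.951, 0.308], [-1.0, -0.0, 0.0]]
ft_force: [-0.5, -2.4, 2.2]
finger_gap: 0.0093
```

```bash
python3 -m creep '{"xyz":[[-0.5,3,0],[0,5,0],[0,5,0],[0,5,0],[0,5,0],[0,0,0]],"yaw":[0,0,0,0,0,0]}'
python3 -m creep '{"xyz":[[0,3,0],[0,5,0],[0,5,0],[0,5,0],[0,4,0],[0,0,0]],"yaw":[0,0,0,0,0,0]}'
python3 -m creep '{"xyz":[[0,2,0],[0,2,0],[0,2,0],[0,0,0]],"yaw":[0,0,0,0]}'
```

```text
time: 17.15
eef_pos: [0.6816, 0.0553, 0.1208]
orientation: [[-0.0, -0.31, 0.951], [0.002, 0.951, 0.31], [-1.0, 0.002, 0.001]]
ft_force: [1.4, -0.1, -0.1]
finger_gap: 0.0093
time: 17.75
eef_pos: [0.6749, 0.0756, 0.1209]
orientation: [[-0.0, -0.31, 0.951], [0.002, 0.951, 0.31], [-1.0, 0.002, 0.0]]
ft_force: [0.9, -1.9, 1.9]
finger_gap: 0.0095
time: 18.15
eef_pos: [0.6739, 0.0787, 0.121]
orientation: [[0.001, -0.308, 0.951], [-0.001, 0.951, 0.308], [-1.0, -0.001, 0.0]]
ft_force: [0.1, -4.9, 3.3]
finger_gap: 0.0096
```

```bash
python3 -m creep '{"xyz":[[-0.5,0,0],[0,0,0]],"yaw":[0,0]}'
python3 -m creep '{"xyz":[[0,2,0],[0,1,0],[0,0,0]],"yaw":[0,0,0]}'
python3 - <<'E'
from h import *
p,d,c=snap('wrist','w6'); q,d,c=snap('scene')
for k in range(3): s=status.state(); print(np.round(s['ft_force'],1),np.round(s['moment'],2),np.round(s['eef_pos'],4)); eyes.read_camera('top')
a=q[150:300,300:520,::-1];cv2.imwrite('pics/f.png',np.vstack([cv2.resize(a,(513,350),interpolation=2),cv2.resize(p[130:380,230:,::-1],(513,250*513//410))[:250]]))
E
```

```text
time: 18.35
eef_pos: [0.6734, 0.0795, 0.121]
orientation: [[-0.0, -0.308, 0.951], [0.001, 0.951, 0.308], [-1.0, 0.001, -0.0]]
ft_force: [0.8, -2.1, 3.3]
finger_gap: 0.0092
time: 18.65
eef_pos: [0.6722, 0.0832, 0.121]
orientation: [[-0.001, -0.309, 0.951], [0.001, 0.951, 0.309], [-1.0, 0.001, -0.0]]
ft_force: [0.6, -2.1, 2.1]
finger_gap: 0.009
[ 0.4 -0.7  1.2] [-0.16 -0.14 -0.03] [0.6722 0.0832 0.121 ]
[ 0.9 -1.3  1.2] [-0.07 -0.16 -0.04] [0.6722 0.0832 0.121 ]
[-0.2  0.2  1.8] [-0.06 -0.11 -0.02] [0.6722 0.0832 0.121 ]
```

View pics/f.png

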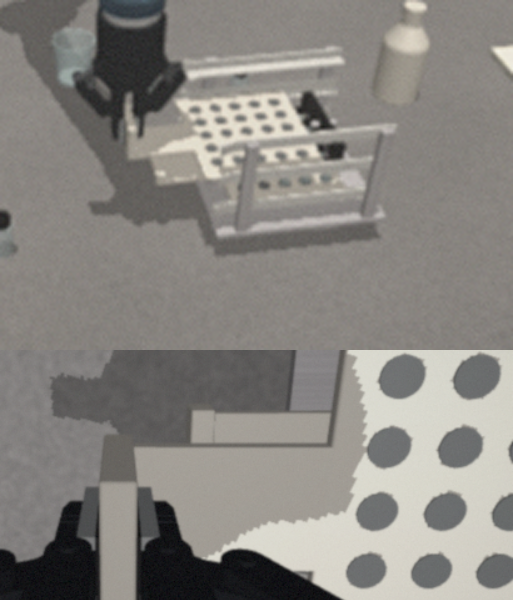

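It's still sliding freely, and the nose is short of the stop by roughly 10 mm.

```bash
python3 -m creep '{"xyz":[[0,1,0],[0,2,0],[0,2,0],[0,0,0],[0,0,0]],"yaw":[0,0,0,0,0]}'
python3 -m creep '{"xyz":[[0,1,0],[0,1,0],[0,0,0],[0,0,0]],"yaw":[0,0,0,0]}'
python3 -m creep '{"xyz":[[0,1,0],[0,1,0],[0,0,0],[0,0,0]],"yaw":[0,0,0,0]}'
python3 -m creep '{"xyz":[[0,1,0],[0,1,0],[0,0,0],[0,0,0]],"yaw":[0,0,0,0]}'
```

```text
time: 19.4
eef_pos: [0.6709, 0.0872, 0.1212]
orientation: [[-0.0, -0.308, 0.951], [0.0, 0.951, 0.308], [-1.0, 0.0, -0.0]]
ft_force: [0.2, -1.0, 1.7]
finger_gap: 0.0092
time: 19.8
eef_pos: [0.6704, 0.0889, 0.1212]
orientation: [[-0.0, -0.308, 0.951], [0.0, 0.951, 0.308], [-1.0, 0.0, -0.0]]
ft_force: [1.1, -1.7, 1.6]
finger_gap: 0.0092
time: 20.2
eef_pos: [0.6697, 0.0911, 0.1212]
orientation: [[-0.0, -0.308, 0.951], [0.001, 0.951, 0.308], [-1.0, 0.001, -0.0]]
ft_force: [0.4, -1.7, 1.6]
finger_gap: 0.0095
time: 20.6
eef_pos: [0.6692, 0.0929, 0.1213]
orientation: [[-0.0, -0.308, 0.951], [0.0, 0.951, 0.308], [-1.0, 0.0, -0.0]]
ft_force: [0.4, -2.3, 1.4]
finger_gap: 0.0095
```

```bash
python3 -m creep '{"xyz":[[0,1,0],[0,1,0],[0,0,0],[0,0,0]],"yaw":[0,0,0,0]}'
python3 -m creep '{"xyz":[[0,1,0],[0,1,0],[0,0,0],[0,0,0]],"yaw":[0,0,0,0]}'
```

```text
time: 21.0
eef_pos: [0.6686, 0.0947, 0.1212]
orientation: [[-0.0, -0.308, 0.951], [0.0, 0.951, 0.308], [-1.0, 0.0, -0.0]]
ft_force: [-0.2, -2.7, 0.6]
finger_gap: 0.0089
time: 21.4
eef_pos: [0.668, 0.0966, 0.1213]
orientation: [[-0.0, -0.308, 0.951], [0.0, 0.951, 0.308], [-1.0, 0.0, 0.0]]
ft_force: [0.9, -2.0, 1.5]
finger_gap: 0.0093
```

```bash
python3 -m creep '{"xyz":[[0,1,0],[0,1,0],[0,0,0],[0,0,0]],"yaw":[0,0,0,0]}'
python3 -m creep '{"xyz":[[0,1,0],[0,1,0],[0,0,0],[0,0,0]],"yaw":[0,0,0,0]}'
```

```text
time: 21.8
eef_pos: [0.6674, 0.0985, 0.1213]
orientation: [[-0.0, -0.308, 0.951], [0.0, 0.951, 0.308], [-1.0, 0.0, 0.0]]
ft_force: [0.3, -2.3, 1.5]
finger_gap: 0.0089
time: 22.2
eef_pos: [0.6668, 0.1004, 0.1213]
orientation: [[-0.0, -0.308, 0.951], [0.0, 0.951, 0.308], [-1.0, 0.0, 0.0]]
ft_force: [0.2, -2.6, 0.4]
finger_gap: 0.0092
```

Run:
```python
from h import *
q,d,c=snap('scene'); W=cloud(d,c)
th=np.radians(108.06);ex=np.array([np.cos(th),np.sin(th)]);ey=np.array([-ex[1],ex[0]])
S=W[...,:2]@ex;T=W[...,:2]@ey+.6664
m=(abs(W[...,2]-.118)<.006)&(abs(T)<.06)&(q.min(-1)>140)&(S<.15)
k=(q.max(-1)<60)&(abs(T)<.06)&(W[...,2]>.1)&(S>.05)&(S<.14)
print('white s',np.percentile(S[m],[90,98,100]),'dark s',np.percentile(S[k],[0,2,10,50,98]))
cv2.imwrite('pics/g.png',cv2.resize(q[165:245,360:480,::-1],None,fx=6,fy=6,interpolation=2))
```

```text
white s [0.08716556 0.10041717 0.1309875 ] dark s [0.10343263 0.10357935 0.10400918 0.10717974 0.11208532]
```

View pics/g.png

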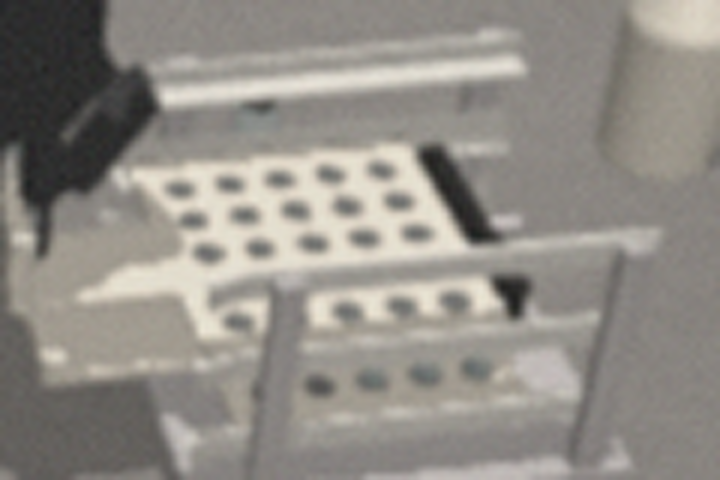

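The nose is now almost at the black stop, and the plate lies flat in the middle rails. I'll keep pushing gently.

```bash
python3 -m creep '{"xyz":[[0,1,0],[0,1,0],[0,0,0],[0,0,0]],"yaw":[0,0,0,0]}'
python3 -m creep '{"xyz":[[0,1,0],[0,1,0],[0,0,0],[0,0,0]],"yaw":[0,0,0,0]}'
```

```text
time: 22.65
eef_pos: [0.6669, 0.1006, 0.1213]
orientation: [[0.001, -0.307, 0.952], [-0.002, 0.952, 0.307], [-1.0, -0.002, 0.0]]
ft_force: [1.1, -5.0, 1.6]
finger_gap: 0.0091
time: 23.05
eef_pos: [0.667, 0.1007, 0.1213]
orientation: [[0.001, -0.306, 0.952], [-0.004, 0.952, 0.306], [-1.0, -0.004, 0.0]]
ft_force: [1.9, -7.0, 1.7]
finger_gap: 0.0088
```

The advance has stopped while the push rose to about 7 N, so the plate is against the stop. One small confirming nudge, then I'll ease off and release.

```bash
python3 -m creep '{"xyz":[[0,1,0],[0,0,0],[0,0,0]],"yaw":[0,0,0]}'
python3 -m creep '{"xyz":[[0,-2,0],[0,-1.5,0],[0,0,0],[0,0,0]],"yaw":[0,0,0,0]}'
python3 -m creep '{"xyz":[[0,0,0],[0,0,0],[0,0,0],[0,0,0],[0,0,0],[0,0,0],[0,0,0]],"yaw":[0,0,0,0,0,0,0]}' 0.1
```

```text
time: 23.35
eef_pos: [0.667, 0.1007, 0.1214]
orientation: [[0.002, -0.306, 0.952], [-0.005, 0.952, 0.306], [-1.0, -0.005, 0.0]]
ft_force: [1.9, -8.1, 2.3]
finger_gap: 0.0093
time: 23.75
eef_pos: [0.667, 0.1007, 0.1213]
orientation: [[0.001, -0.308, 0.951], [-0.001, 0.951, 0.308], [-1.0, -0.001, 0.001]]
ft_force: [2.6, -5.0, 0.6]
finger_gap: 0.0096
time: 24.45
eef_pos: [0.6664, 0.1017, 0.1213]
orientation: [[-0.0, -0.308, 0.951], [0.0, 0.951, 0.308], [-1.0, 0.0, 0.0]]
ft_force: [0.1, -0.0, -0.4]
finger_gap: 0.0472
```

```bash
python3 -m creep '{"xyz":[[-8,0,0],[-20,0,0],[-35,0,0],[-40,0,0],[-40,0,0],[-20,0,0],[0,0,0],[0,0,0]],"yaw":[0,0,0,0,0,0,0,0]}'
python3 - <<'E'
from h import *
p,d,c=snap('wrist'); W=cloud(d,c)
th=np.radians(108.06);ex=np.array([np.cos(th),np.sin(th)]);ey=np.array([-ex[1],ex[0]])
S=W[...,:2]@ex;T=W[...,:2]@ey+.6664;Z=W[...,2]
f=(Z>.153)&(Z<.167)&(abs(T)<.05)&(S<-.06)&(S>-.16)
print('fin',f.sum(),S[f].mean(),T[f].mean(),np.median(Z[f]))
m=(abs(Z-.118)<.008)&(abs(T)<.07)&(p.min(-1)>140)&(S>-.02)
q=np.c_[S[m],T[m],np.ones(m.sum())];print('sheet plane',np.linalg.lstsq(q,Z[m],rcond=None)[0],S[m].max())
q,d,c=snap('scene')
cv2.imwrite('pics/i.png',np.vstack([cv2.resize(q[140:300,300:520,::-1],(440,320),interpolation=2),cv2.resize(p[:,:,::-1],(440,275))]))
print(status.state()['time'])
E
```

```text
time: 25.25
eef_pos: [0.6666, 0.102, 0.286]
orientation: [[0.002, -0.308, 0.951], [0.0, 0.951, 0.308], [-1.0, -0.001, 0.002]]
ft_force: [-0.9, 0.4, -1.0]
finger_gap: 0.0468
fin 957 -0.10993085831452754 0.0005158313188864341 0.16064499370383317
sheet plane [-0.00203764  0.00159371  0.11774454] 0.1552259554461861
25.35
```

View pics/i.png

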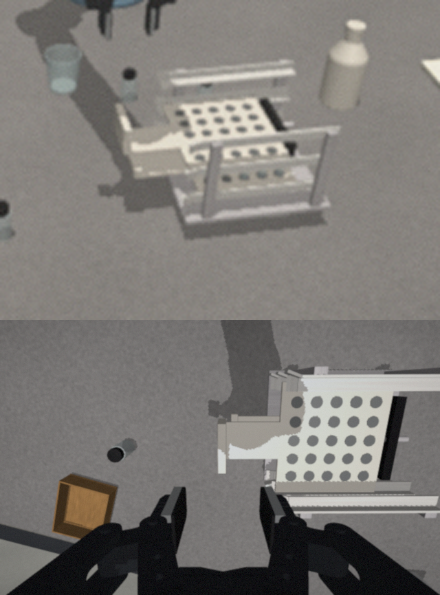

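Run:
```python
from h import *
p,d,c=snap('wrist'); W=cloud(d,c)
th=np.radians(108.06);ex=np.array([np.cos(th),np.sin(th)]);ey=np.array([-ex[1],ex[0]])
S=W[...,:2]@ex;T=W[...,:2]@ey+.6664
for v in(125,155,175,205,230):
    print(v,[(u,round(S[v,u]*1e3),round(T[v,u]*1e3),round(W[v,u,2]*1e3),int(p[v,u].mean())) for u in range(538,604,5)])
cv2.imwrite('pics/j.png',cv2.resize(p[80:260,480:620,::-1],None,fx=4,fy=3.3,interpolation=2))
```

```text
125 [(538, 76, 46, 118, 201), (543, 79, 46, 119, 105), (548, 84, 46, 119, 108), (553, 88, 46, 118, 106), (558, 93, 46, 118, 195), (563, 98, 45, 116, 197), (568, 102, 46, 117, 196), (573, 106, 46, 118, 10), (578, 104, 46, 126, 18), (583, 110, 46, 125, 25), (588, 113, 46, 126, 19), (593, 213, 35, -1, 105), (598, 219, 35, -1, 115), (603, 224, 35, 0, 115)]
155 [(538, 80, 19, 118, 102), (543, 84, 20, 119, 106), (548, 90, 19, 117, 108), (553, 94, 19, 117, 199), (558, 98, 19, 118, 197), (563, 103, 19, 117, 198), (568, 106, 20, 119, 4), (573, 104, 21, 127, 13), (578, 109, 21, 126, 22), (583, 114, 21, 126, 16), (588, 214, -1, 0, 119), (593, 219, -1, 1, 114), (598, 225, -1, 1, 115), (603, 233, -2, -2, 112)]
175 [(538, 83, 1, 118, 104), (543, 88, 1, 117, 108), (548, 93, 1, 117, 173), (553, 97, 1, 118, 197), (558, 101, 1, 117, 200), (563, 105, 1, 119, 61), (568, 106, 3, 124, 16), (573, 109, 3, 125, 20), (578, 113, 3, 126, 21), (583, 122, 2, 120, 161), (588, 126, 2, 121, 166), (593, 130, 2, 121, 163), (598, 231, -26, 0, 117), (603, 239, -27, -1, 116)]
205 [(538, 88, -27, 118, 108), (543, 92, -27, 118, 165), (548, 97, -27, 118, 197), (553, 102, -27, 118, 199), (558, 105, -26, 120, 6), (563, 106, -25, 125, 17), (568, 110, -25, 125, 23), (573, 114, -25, 126, 20), (578, 215, -66, -1, 120), (583, 220, -65, 0, 117), (588, 227, -65, 1, 115), (593, 234, -66, -1, 116), (598, 240, -66, 0, 118), (603, 247, -66, -1, 118)]Traceback (most recent call last):
  File "<stdin>", line 6, in <module>
ValueError: cannot convert float NaN to integer
```

The plate's edge meets the bar's face at s ≈ 105 mm in all four rows sampled across the stop. There is no gap and the plate is flat.

```bash
python3 -c "
from rig import order,status
print(status.state()['time'],status.state()['ft_force']);print(order.job_done())"
```

```text
25.4 [ 0.24333759 -0.12755283 -0.30502051]
the job is handed in; nothing more can be done
None
```

The empty vial plate is on the middle rails, pushed home against the back stop and released, and the job was handed in at 25.4 s. I gripped it by its handle, set it down on the ledges and slid it in with about 2 N. It stopped moving while the push rose to about 8 N; I then eased off, let go and lifted clear.

- **Home:** in the last wrist depth data, the nose edge meets the stop's face with no gap in all four rows sampled across it. The handle is about 81 mm in front of the mouth, within the 50 to 90 mm expected.
- **Flat and centred:** the plate tilts about 0.1° and sits within 1 mm of the centre line.
- **Pin:** I had no pin reading. That it is pushed in follows from the nose touching the stop; something like its rod also shows behind the stop.
- **Disagreement:** the first rough estimate put the stop about 10 mm nearer the mouth than where I felt it. The felt position fits the later pictures.
- **Last check cut short:** the final script failed on a missing depth value in its fifth row, so its close-up picture was not saved.
- **Bystanders:** the last two pictures show the beaker, the wash bottle and the vials in view still standing. I did not measure them again, and the spatula was not in view.

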